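# Lock the stop rod of a stacking jig with its spring button

## Task

The stop rod of the plate-stacking jig stands pulled out. Press its spring button flush, slide the rod so that the button goes under the sleeve's mouth, then push the rod on by its end plate until the button pops up in the sleeve's hole and locks. Work gently, without forcing rod or button against the sleeve, and do not shift the loose things that stand beside the jig.

Things in the scene. Friction and masses are not known exactly. Their poses are not given: they have to be found in the camera images.
- jig: Stacking jig fixed to the table: dark steel base plate 205x110x12 mm (x -20 to 185, y -55 to 55 in its frame), a square steel sleeve tube over its middle line (38x38 mm outside, wall 4, x 0 to 67), at the far end a standing plate pack 157 mm high before a fence. Origin: on the table below the sleeve's near end (mouth). x: along the sleeve, the way the rod is pushed in; z up.
- stop_rod (a joint): How far the square rod (28x28 mm, over the jig's middle line) is pushed in, m: 0 fully out, starts at 0 to 0.012; the button's centre is at x = -0.030 + this value in the jig's frame. The button's front meets the mouth at 0.020 and lies centred under the sleeve's hole (24x14 mm, at x = 0.030) at 0.060. 1.5 N friction, stays where left; the popped-up button stops it after 2 mm either way.
- button (a joint): How far the steel button on the rod's top is pressed, m: 0 out, 0.009 flush with the rod; 20 mm long (along x), 12 wide. The spring pushes 3 N when out, 8 N when flush; then the bare rigid rod stops a finger wider than the button. At most 2 mm proud, its rounded end slips under the sleeve's top wall, which then holds it at 0.008; prouder, it butts on the mouth.
- tape: Roll of tape lying flat, 100 mm across, 25 mm high, a bystander left of the jig. Origin: centre of its underside.
- bushing: Short lead bushing standing, 26 mm across, 30 mm high, a bystander right of the jig. Origin: centre of its underside.
- plug: Vent plug standing on its cap, 30 mm across, 31 mm high, a bystander right of the jig. Origin: centre of its underside.
- mouth (a point): A point in the jig's frame, [0, 0, 70] mm, near the mouth's upper edge. Sleeve and rod are set higher or lower together by a hidden amount: rod's top 65 to 77 mm above the table (feel for it); button's top, out, 9 mm higher; sleeve's top 5 mm and the bead round its mouth (6 mm long) 14.5 mm above the rod's top.
- behind_plate (a point): A free point on the jig's middle line behind the rod's end plate, [-120, 0, 80] mm in the jig's frame (fixed to the jig, not to the rod). The end plate stands upright, 10 mm thick along x, 44 wide, reaching 30 mm above the rod's top; its front face is 40, its back face 50 mm behind the button's centre.

How it is judged (in metres and radians):
On the way, in this order (a step that is already met when the one before it is completed fails the run):
1. the button is held pressed and its front end is under the sleeve's mouth (value of joint button above 0.006 m and value of joint stop_rod between 0.023 and 0.05 m), for 0.1 s.
2. the button has popped up in the hole (value of joint button below 0.002 m and value of joint stop_rod between 0.057 and 0.063 m), for 0.2 s.
At the end, for the whole second after the job is handed in: The button stands up in the sleeve's hole (pressed less than 2 mm), and the rod is pushed in 60 mm give or take 3 mm and at rest (all of step 2 and velocity of joint stop_rod between -0.005 and 0.005 m/s); the robot touches nothing.
It fails at once if the fingers or the arm push on anything with more than 35 N (contact force between any of the fingers, the arm and anything else above 35 N).
It fails at once if a bystander beside the jig is shifted by more than 30 mm (distance of any of tape, bushing, plug from where it was at the start of the episode above 0.03 m).
It also fails if it takes over 64 s, if anything falls off the work surface, if the arm or the gripper's body presses on something with over 40 N, if the wrist force passes 120 N, or if a joint passes its speed limit or range.

## Robot

A 6-joint arm with a two-finger parallel gripper is mounted at the origin on a cart in front of the work surface, level with it; the furniture and walls round the work are solid. World frame = base frame: x ahead of the robot, y to its left, z up, the work surface at z = 0. Lengths are in m, angles in degrees, forces in N, time in s.
With the tool pointing down it reaches from about 0.25 to 0.725 m from the base axis. Payload 4 kg.
Tool frame: the origin (TCP) lies midway between the tips of the shut fingers; the grasp point (between the pads) lies 19 mm behind it; z points along the fingers, y is the line along which they close (so a half turn about z gives the same grasp; the last joint's range is limited). The gripper opens to 85 mm and grips with 20 to 120 N. Pads are 22 mm wide; open, the fingers measure 114 mm over their backs; the gripper's body (76 mm by 85 mm) begins 54 mm behind the grasp point. The pads swing forward as they close: fully open they stand 13 mm farther back than shut.
Start: joints at [-69.901, 13.785, 0.286, 76.501, 0, 90], TCP at [0.172, -0.47, 0.199] pointing down, gripper open.
Joint ranges: [-155.79, 155.79], [-60.16, 107.12], [-62.33, 73.08], [-114, 123.19], [-81.49, 82.49], [-180, 180]. Speed limits (degrees/s): [159.86, 159.86, 180, 180, 180, 180].

## Interface

Orientations are given as [roll, pitch, yaw] about the fixed x, y, z axes, in that order (R = Rz(yaw) Ry(pitch) Rx(roll)).
In Python, from plant import readout, viewer, workorder gives the robot as it stands.
- The arm moves only by the tool step_arm, never from a script. Its arguments are lists of equal length, an entry for each row: "linear": the shift along the tool's x, y, z in m, a list of three; "twist": the turn, a rotation vector about the tool's x, y, z in rad, a list of three; "hand": the opening in per cent of the stroke, from 0 (shut) to 100 (fully open). A call has 1 to 8 rows; each row is the pose to reach, as a shift and turn from the pose commanded when the call began, along the tool's axes at that moment; what a row does not reach only later rows make up. A row lasts 1/12 s, in which the tool goes at most 41.7 mm and 7.16 degrees, less where a joint would pass 70% of its speed; a pose out of reach is approached as far as the arm can. A call with a gripper value outside its range is refused whole. The fingers move at their own pace and stop on an object; "squeeze" is the grip in N (left out, the last holds). Time passes only in rows, so rows that repeat a pose let the fingers close. It gives the time, the measured TCP pose, the force, the opening and the grip force at its end, in the units of the state.
- readout.observe(): the state, without advancing time (a new reading comes with each control period).
- viewer.snapshot(name): name is "side" or "top"; returns a dict with "color" (384x512x3 uint8, red, green, blue), "z_map" (384x512 float32, m along the optical axis (not along the pixel's ray), 0 where there is no reading), "vertical_fov" (degrees; the focal length in pixels is half the picture's height over the tangent of half this angle, whatever the lens; pixels are square), "cx", "cy" (the principal point, pixels), "view" (4x4, takes a point from world to camera coordinates). Camera axes: x right, y up, looking along -z (the intrinsics and any distortion apply to the point x, -y, -z); pixel columns grow to the right and rows downward; lengths in m; the calibration is good to about 2 mm. A picture is of the moment at which its call begins.
- workorder.job_done(): hands the job in; it is judged then, once.
The state is a dict: "time": time; "joints": joint angles; "joint_vel": joint speeds; "joint_efforts": joint torques, N m; "position": TCP position; "ee_rot": TCP orientation; "wrist_force": force on the tool from outside, world axes, zero at the start; "torque": the same for the moment, N m; "width": opening from 0.0 (shut) to 1.0 (fully open); "finger_force": force on a finger pad.
Only numpy, scipy, OpenCV 4.12 (cv2) and the standard library are available. Lean on these libraries where they do the work, as an engineer would, in place of code of your own. Each camera call takes 0.05 s, during which the arm holds its last target. There are 200 camera calls.

## Working session

There is one attempt and no reset: what is moved stays moved. The work goes in short steps, Python scripts to look and compute and a tool call to move; the robot and the scene stay as the last step left them, time stands still between calls to the robot, and variables do not carry over. Pictures are saved under pics/ and viewed, at most 10 in all, crops included, and the job is handed in when it is done.

Besides the shell and the picture viewer there is one more tool, called after "Emit:" by a JSON object that holds its "method" and its "body". step_arm: Moves the arm, as the interface text tells. Its arguments: {"type":"object","properties":{"linear":{"type":"array"},"twist":{"type":"array"},"hand":{"type":"array"},"squeeze":{"type":"number"}},"required":["linear","twist","hand"]}

```bash
mkdir -p pics; cat > h.py <<'E'
import numpy as np, cv2
from plant import readout, viewer, workorder
def snap(n):
    s=viewer.snapshot(n); s['f']=192/np.tan(np.radians(s['vertical_fov'])/2); return s
def cloud(s):
    z=s['z_map']; v,u=np.mgrid[0:384,0:512]
    c=np.stack([(u-s['cx'])/s['f']*z,-(v-s['cy'])/s['f']*z,-z,np.ones_like(z)],-1)
    return (c@np.linalg.inv(s['view']).T)[...,:3]
def save(s,n): cv2.imwrite('pics/'+n,s['color'][...,::-1])
E
python3 - <<'E'
from h import *
for n in('top','side'):
    s=snap(n); save(s,n+'0.png'); np.savez(n+'0.npz',**s)
    print(n,[ (k,v) for k,v in s.items() if k not in('color','z_map')])
    p=cloud(s); print(np.isfinite(p).all(), (s['z_map']>0).mean())
print(readout.observe())
E
```

```text
top [('vertical_fov', 50.008258906794865), ('cx', 261.13032356285277), ('cy', 192.4331281091513), ('view', array([[-0.01084699, -0.9999119 , -0.00765059,  0.33019985],
       [ 0.99235812, -0.01170489,  0.12283468, -0.53036896],
       [-0.12291341, -0.00625974,  0.99239766, -0.86596698],
       [ 0.        ,  0.        ,  0.        ,  1.        ]])), ('f', np.float64(411.6678633805774))]
True 0.9961496988932291
side [('vertical_fov', 46.77409860281949), ('cx', 253.9503519002376), ('cy', 190.90687668819479), ('view', array([[ 0.99854873, -0.05221451, -0.01319417, -0.52028365],
       [ 0.02964931,  0.32845814,  0.94405305, -0.21101926],
       [-0.04495954, -0.94307417,  0.32952959, -0.65074283],
       [ 0.        ,  0.        ,  0.        ,  1.        ]])), ('f', np.float64(443.9611139209482))]
True 0.9960683186848959
{'time': 0.1, 'joints': array([-6.99004949e+01,  1.38263913e+01,  2.21568158e-01,  7.65027532e+01,
       -6.03332734e-04,  8.99976232e+01]), 'joint_vel': array([-0.01347895, -0.10843007,  0.08600745,  0.00711405, -0.05731898,
       -0.08551977]), 'joint_efforts': array([-3.48475796e-04, -3.73138189e+01,  2.53010273e+01,  1.08942468e-02,
        1.05842102e-05,  1.09624544e-06]), 'position': array([ 0.17160493, -0.46895535,  0.19781594]), 'ee_rot': array([-1.79892424e+02,  5.98869178e-04,  2.01018829e+01]), 'wrist_force': array([ 0.1120333,  0.3944346, -0.2252203]), 'torque': array([-0.01517187, -0.05264735, -0.00383038]), 'finger_force': 0.0, 'width': 1.0045153895865957}
```

View pics/top0.png

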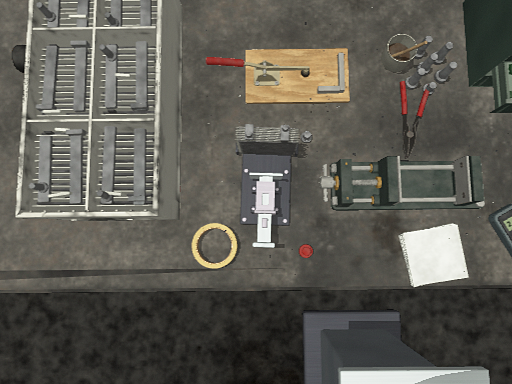

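View pics/side0.png

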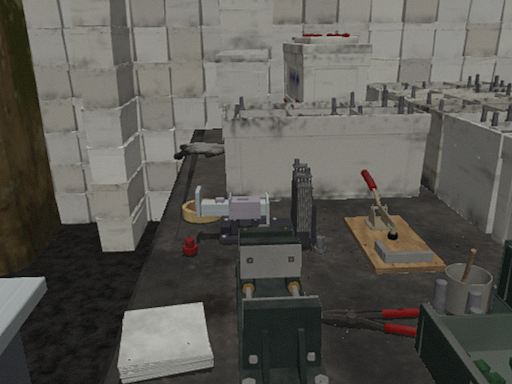

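Top view: the jig's base plate is near (265,190), the rod's end plate at (264,246), the tape at (214,246), the red plug at (306,251), and a grey bushing candidate at about (307,137). In the side view the rod and sleeve lie at (195-270,207). Next I'll measure with the depth map.

```bash
python3 - <<'E'
from h import *
T=dict(np.load('top0.npz')); S=dict(np.load('side0.npz'))
P=cloud(T); Q=cloud(S)
# base plate: height 8-16mm region
roi=np.zeros((384,512),bool); roi[150:230,236:296]=1
m=roi&(P[...,2]>.007)&(P[...,2]<.018); 
n,l,st,c=cv2.connectedComponentsWithStats(m.astype(np.uint8)); 
r=roi&(P[...,2]>.006)&(P[...,2]<.1)
box=cv2.minAreaRect(P[m][:,:2].astype(np.float32)); print('base',m.sum(),box,np.median(P[m][:,2]))
# high things
roi[:]=0; roi[160:255,236:296]=1
for lo,hi in((.055,.069),(.069,.073),(.073,.078),(.078,.083),(.083,.09),(.09,.12)):
    m=roi&(P[...,2]>lo)&(P[...,2]<hi)
    if m.sum()>8: print(lo,hi,m.sum(),cv2.minAreaRect(P[m][:,:2].astype(np.float32)))
# column profile along rod
for v in range(165,254,2): print(v,[tuple(np.round(P[v,u]*1000).astype(int)) for u in (258,264,268)],T['color'][v,264])
im=cv2.resize(T['color'][120:270,180:330,::-1],None,fx=4,fy=4,interpolation=cv2.INTER_CUBIC)
im2=cv2.resize(S['color'][150:270,170:340,::-1],None,fx=4,fy=4,interpolation=cv2.INTER_CUBIC)
cv2.imwrite('pics/tc.png',im); cv2.imwrite('pics/sc.png',im2)
E
```

```text
base 2302 ((0.5462523698806763, 0.3119986057281494), (0.16613739728927612, 0.13086695969104767), 0.20006471872329712) 0.012662427219099104
0.055 0.069 24 ((0.5077009797096252, 0.3156437575817108), (0.06813697516918182, 0.11408517509698868), 87.6100845336914)
0.069 0.073 59 ((0.49687761068344116, 0.3194529414176941), (0.14049862325191498, 0.03716248646378517), 5.731701850891113)
0.073 0.078 488 ((0.49575886130332947, 0.3142572343349457), (0.06687656790018082, 0.1390276551246643), 89.24673461914062)
0.078 0.083 474 ((0.5010892748832703, 0.3163563907146454), (0.06648807972669601, 0.1379469782114029), 87.37751007080078)
0.083 0.09 147 ((0.5140025019645691, 0.3160295784473419), (0.0666196346282959, 0.1109498143196106), 87.15087890625)
0.09 0.12 121 ((0.45337381958961487, 0.3190068006515503), (0.042738378047943115, 0.07443321496248245), 87.37125396728516)
165 [(np.int64(599), np.int64(331), np.int64(13)), (np.int64(599), np.int64(317), np.int64(13)), (np.int64(599), np.int64(308), np.int64(12))] [87 87 93]
167 [(np.int64(595), np.int64(331), np.int64(13)), (np.int64(594), np.int64(317), np
[... 6104 characters left out ...]
int64(319), np.int64(107)), (np.int64(420), np.int64(311), np.int64(103))] [235 239 236]
247 [(np.int64(416), np.int64(333), np.int64(0)), (np.int64(416), np.int64(319), np.int64(103)), (np.int64(416), np.int64(311), np.int64(104))] [114 115 109]
249 [(np.int64(411), np.int64(333), np.int64(2)), (np.int64(411), np.int64(319), np.int64(-2)), (np.int64(411), np.int64(310), np.int64(2))] [96 92 81]
251 [(np.int64(407), np.int64(333), np.int64(1)), (np.int64(407), np.int64(319), np.int64(0)), (np.int64(407), np.int64(310), np.int64(0))] [96 95 86]
253 [(np.int64(402), np.int64(333), np.int64(3)), (np.int64(402), np.int64(319), np.int64(0)), (np.int64(402), np.int64(311), np.int64(0))] [99 94 88]
```

View pics/tc.png

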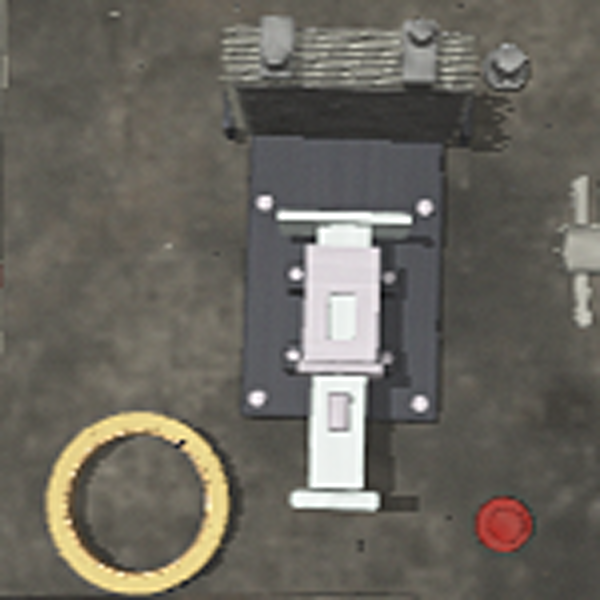

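View pics/sc.png

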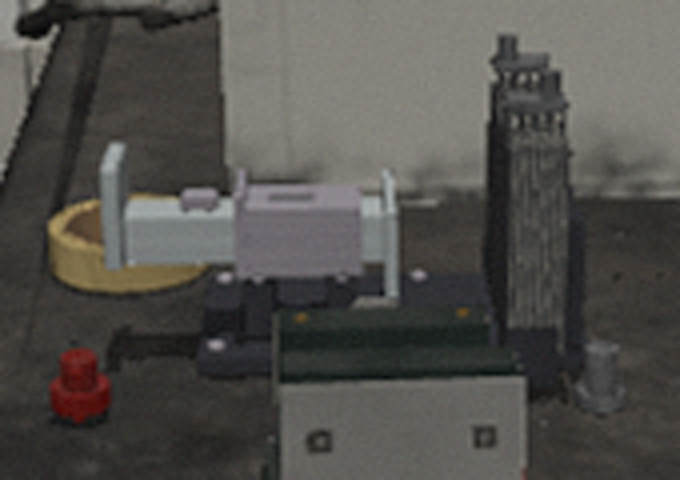

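Crops show: button at tc(340,412), end plate at tc(335,500), bead/mouth at tc(340,367), hole at tc(340,317). The rod top is about 74.5 mm high. I'll refine the edges with plane-cast rays.

```bash
cat >> h.py <<'E'
def ray(s,u,v,z):
    M=np.linalg.inv(s['view']); o=M[:3,3]; d=M[:3,:3]@np.array([(u-s['cx'])/s['f'],-(v-s['cy'])/s['f'],-1]); return o+d*(z-o[2])/d[2]
E
python3 - <<'E'
from h import *
T=dict(np.load('top0.npz')); S=dict(np.load('side0.npz')); P=cloud(T)
g=T['color'].astype(float).mean(-1)
h=np.median(P[229:240,260:268,2]); print('rod z',h,'sleeve',np.median(P[183:191,257:272,2]),np.median(P[205:209,257:272,2]),'plate',np.median(P[244:246,256:271,2]),'btn',np.median(P[220:226,263:266,2]))
c=[];
for v in list(range(229,240)):
    gr=np.diff(g[v,240:290]); a=240.5+np.argmax(gr[:25]); b=240.5+20+np.argmin(gr[20:])
    A=ray(T,a,v,h);B=ray(T,b,v,h); c.append([A[0],A[1],B[1]])
c=np.array(c); print('rod edges y',c.mean(0),'width',(c[:,1]-c[:,2]).mean())
c2=[]
for v in list(range(183,191)):
    gr=np.diff(g[v,240:290]); a=240.5+np.argmax(gr[:25]); b=240.5+20+np.argmin(gr[20:]);A=ray(T,a,v,h+.005);B=ray(T,b,v,h+.005); c2.append([A[0],A[1],B[1]])
c2=np.array(c2); print('sleeve edges',c2.mean(0),(c2[:,1]-c2[:,2]).mean())
m1=c.mean(0);m2=c2.mean(0); print('yaw deg',np.degrees(np.arctan2((m2[1]+m2[2]-m1[1]-m1[2])/2,m2[0]-m1[0])))
# base plate corners
r=g[150:230,225:310]
np.set_printoptions(linewidth=200,precision=0,suppress=True)
print(np.c_[np.arange(172,252),g[172:252,257:260].mean(1),g[172:252,263:266].mean(1),g[172:252,267:270].mean(1)][:].T)
print('base row200',g[200,232:300])
print('plate row245',g[245,245:282]); print('button row222',g[222,250:280])
np.set_printoptions(precision=4)
for v in (176,180,212,213,218,227,242,247): print(v,[ray(T,264,v,h+d)[0].round(4) for d in (0,.005,.009,.0145,.03)])
E
```

```text
rod z 0.07442473704054953 sleeve 0.07941430158233753 0.07975670362049075 plate 0.10506939936906229 btn 0.08382793736972993
rod edges y [0.44284341 0.33440157 0.30554718] width 0.02885439195150451
sleeve edges [0.54103185 0.33727507 0.29597309] 0.04130197887578296
yaw deg -1.9542358585929658
[[172. 173. 174. 175. 176. 177. 178. 179. 180. 181. 182. 183. 184. 185. 186. 187. 188. 189. 190. 191. 192. 193. 194. 195. 196. 197. 198. 199. 200. 201. 202. 203. 204. 205. 206. 207. 208. 209. 210.
  211. 212. 213. 214. 215. 216. 217. 218. 219. 220. 221. 222. 223. 224. 225. 226. 227. 228. 229. 230. 231. 232. 233. 234. 235. 236. 237. 238. 239. 240. 241. 242. 243. 244. 245. 246. 247. 248. 249.
  250. 251.]
 [104. 253. 254. 100. 104. 131. 127.  84.  93. 204. 223. 222. 226. 226. 220. 221. 222. 219. 223. 226. 224. 224. 223. 223. 223. 223. 224. 223. 224. 224. 223. 224. 221. 219. 225. 225. 220. 223. 175.
  214. 210. 105. 186. 183. 181. 194. 195. 196. 198. 199. 199. 199. 212. 214. 216. 217. 219. 223. 224. 223. 217. 219. 219. 221. 222. 222. 222. 227. 229. 230. 123. 236. 241. 244. 236.  80.  92.  94.
   91. 
[... 1678 characters left out ...]
at64(0.5545), np.float64(0.5538), np.float64(0.553), np.float64(0.5506)]
212 [np.float64(0.4881), np.float64(0.4877), np.float64(0.4874), np.float64(0.487), np.float64(0.4858)]
213 [np.float64(0.486), np.float64(0.4856), np.float64(0.4854), np.float64(0.4849), np.float64(0.4838)]
218 [np.float64(0.4756), np.float64(0.4753), np.float64(0.4751), np.float64(0.4748), np.float64(0.4738)]
227 [np.float64(0.4571), np.float64(0.4569), np.float64(0.4567), np.float64(0.4565), np.float64(0.4559)]
242 [np.float64(0.4263), np.float64(0.4263), np.float64(0.4263), np.float64(0.4262), np.float64(0.4262)]
247 [np.float64(0.4161), np.float64(0.4161), np.float64(0.4162), np.float64(0.4162), np.float64(0.4164)]
```

Emit:
{"method": "step_arm", "body": {"linear": [[0.025,-0.03,0],[0.05,-0.06,0],[0.075,-0.09,0],[0.1,-0.12,0],[0.125,-0.15,0],[0.15,-0.18,0],[0.175,-0.21,0],[0.2,-0.24,0]], "twist": [[0,0,0.048],[0,0,0.096],[0,0,0.144],[0,0,0.192],[0,0,0.24],[0,0,0.288],[0,0,0.336],[0,0,0.382]], "hand": [0,0,0,0,0,0,0,0], "squeeze": 20}}

```text
time: 0.77
position: [0.2769, -0.1736, 0.1984]
ee_rot: [-180.0, -0.0, -2.0]
wrist_force: [1.4, 0.3, -0.3]
width: 0.002
finger_force: 0.0
```

Emit:
{"method": "step_arm", "body": {"linear": [[0.012,-0.038,0],[0.024,-0.076,0],[0.036,-0.114,0],[0.048,-0.152,0],[0.06,-0.19,0],[0.072,-0.228,0],[0.084,-0.266,0],[0.096,-0.304,0]], "twist": [[0,0,0],[0,0,0],[0,0,0],[0,0,0],[0,0,0],[0,0,0],[0,0,0],[0,0,0]], "hand": [0,0,0,0,0,0,0,0]}}

```text
time: 1.43
position: [0.37, 0.0142, 0.1984]
ee_rot: [-178.2, 0.1, 0.6]
wrist_force: [0.6, -0.2, -0.4]
width: 0.003
finger_force: 0.0
```

Emit:
{"method": "step_arm", "body": {"linear": [[0.012,-0.038,0],[0.024,-0.076,0.01],[0.036,-0.114,0.02],[0.048,-0.152,0.04],[0.06,-0.19,0.06],[0.0635,-0.197,0.075],[0.0635,-0.197,0.075],[0.0635,-0.197,0.075]], "twist": [[0,0,0],[0,0,0],[0,0,0],[0,0,0],[0,0,0],[0,0,0],[0,0,0],[0,0,0]], "hand": [0,0,0,0,0,0,0,0]}}

```text
time: 2.1
position: [0.4283, 0.0475, 0.1468]
ee_rot: [-176.3, 0.2, 3.5]
wrist_force: [-0.4, 0.1, -0.1]
width: -0.002
finger_force: 0.0
```

```bash
python3 - <<'E'
from h import *
np.set_printoptions(precision=2,suppress=True)
s=snap('top'); save(s,'t1.png'); o=readout.observe(); print({k:np.round(v,3) for k,v in o.items()})
E
```

```text
{'time': np.float64(2.15), 'joints': array([  3.42,   8.06, -15.03,  67.16,   3.75, 179.94]), 'joint_vel': array([-0.  , -1.44,  0.38,  2.4 , -0.07,  0.01]), 'joint_efforts': array([ -0.1 , -33.3 ,  24.58,   0.38,   0.21,   0.  ]), 'position': array([0.43, 0.05, 0.15]), 'ee_rot': array([-176.25,    0.24,    3.48]), 'wrist_force': array([-0.17, -1.03, -1.16]), 'torque': array([-0.02, -0.07, -0.01]), 'finger_force': np.float64(0.0), 'width': np.float64(-0.001)}
```

View pics/t1.png

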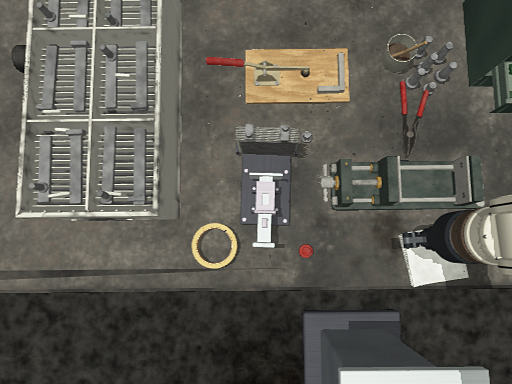

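The last joint hit its 180° stop at the gripper, top(415,240), so it needs the half-turned yaw (about 178°). I'll rotate back in place.

Emit:
{"method": "step_arm", "body": {"linear": [[0,0,-0.01],[0,0,-0.02],[0,0,-0.03],[0,0,-0.04],[0,0,-0.05],[0,0,-0.05],[0,0,-0.05],[0,0,-0.05]], "twist": [[0,0,-0.12],[0,0,-0.24],[0,0,-0.36],[0,0,-0.48],[0,0,-0.6],[0,0,-0.72],[0,0,-0.84],[0,0,-0.96]], "hand": [0,0,0,0,0,0,0,0]}}

```text
time: 2.82
position: [0.4289, 0.0444, 0.1987]
ee_rot: [-177.8, -3.1, 58.8]
wrist_force: [0.8, 0.3, -0.6]
width: 0.002
finger_force: 0.0
```

```bash
cat >> h.py <<'E'
from scipy.spatial.transform import Rotation as R
def plan(p,yaw,o=None):
    o=o or readout.observe(); A=R.from_euler('xyz',o['ee_rot'],degrees=True); B=R.from_euler('xyz',[180,0,yaw],degrees=True)
    return A.inv().apply(np.array(p)-o['position']).round(4),(A.inv()*B).as_rotvec().round(4)
E
python3 -c "
from h import *
print(plan([.43,.045,.2],178.2)); print(readout.observe()['joints'])"
```

```text
(array([ 0.0011,  0.0006, -0.0013]), array([ 0.0326, -0.0718, -2.0825]))
[  2.99805168   6.00527135  -9.31671764  74.74771298   3.74339969
 124.16348835]
```

Emit:
{"method": "step_arm", "body": {"linear": [[0,0,0],[0,0,0],[0,0,0],[0,0,0],[0,0,0],[0,0,0],[0,0,0],[0,0,0]], "twist": [[0.0018,-0.004,-0.115],[0.0036,-0.008,-0.23],[0.0054,-0.012,-0.345],[0.0072,-0.016,-0.46],[0.009,-0.02,-0.575],[0.0108,-0.024,-0.69],[0.0126,-0.028,-0.805],[0.0144,-0.032,-0.92]], "hand": [0,0,0,0,0,0,0,0]}}

```text
time: 3.48
position: [0.4287, 0.0445, 0.1984]
ee_rot: [-179.6, -2.4, 111.6]
wrist_force: [0.5, 0.3, -0.2]
width: 0.0
finger_force: 0.0
```

Emit:
{"method": "step_arm", "body": {"linear": [[0,0,0],[0,0,0],[0,0,0],[0,0,0],[0,0,0],[0,0,0],[0,0,0],[0,0,0]], "twist": [[0.0018,-0.004,-0.115],[0.0036,-0.008,-0.23],[0.0054,-0.012,-0.345],[0.0072,-0.016,-0.46],[0.009,-0.02,-0.575],[0.0108,-0.024,-0.69],[0.0126,-0.028,-0.805],[0.0144,-0.032,-0.92]], "hand": [0,0,0,0,0,0,0,0]}}

```text
time: 4.15
position: [0.4287, 0.0445, 0.1984]
ee_rot: [179.9, -0.5, 164.3]
wrist_force: [-0.5, -0.2, 0.3]
width: 0.001
finger_force: 0.0
```

```bash
python3 -c "
from h import *
print(plan([.4533,.3197,.12],178.2)); print(readout.observe())"
```

```text
(array([0.0501, 0.2714, 0.0794]), array([ 0.0031, -0.009 , -0.2426]))
{'time': 4.15, 'joints': array([ 5.69002979,  6.36836765, -8.84625006, 75.23964423,  0.30084044,
       21.39074664]), 'joint_vel': array([  1.86098313,  -1.61816781,  -1.96398157,  -2.14123648,
        -2.17704342, -76.43158315]), 'joint_efforts': array([ -0.11870398, -30.46773076,  25.10681212,   0.11630559,
         0.04772987,   1.11216981]), 'position': array([0.42872878, 0.04449148, 0.19837678]), 'ee_rot': array([179.88556769,  -0.53269373, 164.29862251]), 'wrist_force': array([-0.53886874, -0.24362196,  0.30410498]), 'torque': array([ 0.02425634, -0.00391494, -0.01689434]), 'finger_force': 0.0, 'width': 0.001299054129950539}
```

Emit:
{"method": "step_arm", "body": {"linear": [[0.007,0.038,0],[0.014,0.076,0],[0.021,0.114,0],[0.028,0.152,0],[0.035,0.19,0],[0.042,0.228,0],[0.05,0.271,0.02],[0.05,0.271,0.04]], "twist": [[0,-0.001,-0.03],[0.001,-0.002,-0.06],[0.001,-0.003,-0.09],[0.001,-0.004,-0.12],[0.002,-0.005,-0.15],[0.002,-0.006,-0.18],[0.003,-0.007,-0.21],[0.003,-0.007,-0.21]], "hand": [0,0,0,0,0,0,0,0]}}

```text
time: 4.82
position: [0.457, 0.3259, 0.1607]
ee_rot: [179.6, 0.2, 176.4]
wrist_force: [0.2, -0.5, 0.5]
width: -0.001
finger_force: 0.0
```

Emit:
{"method": "step_arm", "body": {"linear": [[0,0,0],[0,0,0],[0,0,0]], "twist": [[0,0,0],[0,0,0],[0,0,0]], "hand": [0,0,0]}}

```text
time: 5.07
position: [0.4553, 0.3181, 0.1601]
ee_rot: [-180.0, -0.1, 176.0]
wrist_force: [0.5, 0.1, -0.5]
width: -0.0
finger_force: 0.0
```

```bash
python3 -c "
from h import *
print(plan([.4533,.3197,.11],178.2)); o=readout.observe();print(o['position'],o['ee_rot'],o['joints'])"
```

```text
(array([0.002 , 0.0015, 0.0501]), array([-0.0001, -0.0023, -0.0392]))
[0.45529291 0.31807528 0.16011005] [-1.79991698e+02 -1.31843877e-01  1.75954040e+02] [34.89254697 21.21285776  4.80794755 73.70285839  0.0764046  38.93842533]
```

Emit:
{"method": "step_arm", "body": {"linear": [[0.002,0.0015,0.02],[0.002,0.0015,0.04],[0.002,0.0015,0.05],[0.002,0.0015,0.055],[0.002,0.0015,0.055],[0.002,0.0015,0.055]], "twist": [[0,-0.002,-0.039],[0,-0.002,-0.039],[0,-0.002,-0.039],[0,-0.002,-0.039],[0,-0.002,-0.039],[0,-0.002,-0.039]], "hand": [0,0,0,0,0,0]}}

```text
time: 5.57
position: [0.454, 0.3204, 0.1055]
ee_rot: [179.9, 0.1, 178.2]
wrist_force: [-0.1, -0.6, 0.1]
width: 0.0
finger_force: 0.0
```

```bash
python3 - <<'E'
from h import *
s=snap('side'); im=cv2.resize(s['color'][130:260,150:300,::-1],None,fx=4,fy=4,interpolation=cv2.INTER_CUBIC); cv2.imwrite('pics/s2.png',im)
o=readout.observe();print(o['position'],o['ee_rot'],o['wrist_force'])
E
```

```text
[0.45423726 0.3207812  0.10581665] [1.79899690e+02 8.96657878e-02 1.78196276e+02] [-0.50718856  0.31229292  0.11816313]
```

View pics/s2.png

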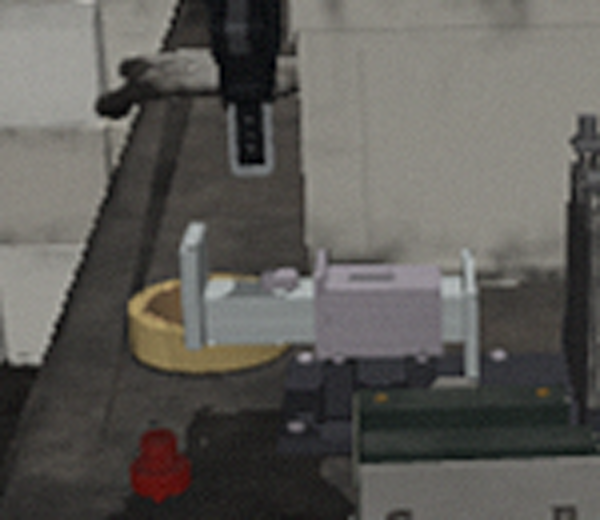

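The fingertip is at s2(250,172), well above the button at s2(283,278). I'll check its height numerically before going down.

```bash
python3 - <<'E'
from h import *
s=snap('side'); np.set_printoptions(precision=4,suppress=True)
def proj(s,p):
    c=s['view']@np.r_[p,1]; return s['cx']+s['f']*c[0]/-c[2], s['cy']-s['f']*c[1]/-c[2]
p=readout.observe()['position']
print('tcp',proj(s,p),'btn',proj(s,[.4663,.3193,.0834]),'rod top',proj(s,[.4663,.3193,.0744]))
Q=cloud(s)
for v in (166,170,172,174,176): print(v,Q[v,212],s['z_map'][v,212])
for uv in ((221,198),(221,201),(228,205),(200,190),(199,200)): print(uv,Q[uv[1],uv[0]])
t=snap('top'); save(t,'t2.png'); P=cloud(t); print(proj(t,p),proj(t,[.4663,.3193,.0834]))
E
```

```text
tcp (np.float64(213.8446945681084), np.float64(187.2289863788884)) btn (np.float64(219.9339194193348), np.float64(197.285857040417)) rod top (np.float64(220.09589537928923), np.float64(201.2436040015446))
166 [0.4529 0.3112 0.1553] 0.9134018
170 [0.4528 0.3067 0.1481] 0.911554
172 [0.4523 0.3128 0.142 ] 0.9192644
174 [0.4294 0.7636 0.0004] 1.3900108
176 [0.4306 0.7358 0.0025] 1.3631573
(221, 198) [0.4687 0.3137 0.0838]
(221, 201) [0.4684 0.3139 0.0769]
(228, 205) [0.4832 0.2971 0.0738]
(200, 190) [0.4243 0.3279 0.0981]
(199, 200) [0.4232 0.3004 0.0856]
(np.float64(262.91423038513835), np.float64(227.78966632342252)) (np.float64(263.6867567771787), np.float64(222.3000796778738))
```

Emit:
{"method": "step_arm", "body": {"linear": [[0.001,-0.001,0.006],[0.001,-0.001,0.012],[0.001,-0.001,0.016],[0.001,-0.001,0.018],[0.001,-0.001,0.018]], "twist": [[0,0,0],[0,0,0],[0,0,0],[0,0,0],[0,0,0]], "hand": [0,0,0,0,0]}}

```text
time: 6.13
position: [0.4516, 0.3193, 0.0854]
ee_rot: [-180.0, -0.1, 178.2]
wrist_force: [0.2, -1.2, -0.3]
width: 0.003
finger_force: 0.0
```

```bash
python3 - <<'E'
from h import *
s=snap('side'); np.set_printoptions(precision=4,suppress=True); Q=cloud(s)
print(readout.observe()['position'])
for v in range(172,194,2): print(v,Q[v,208],Q[v,212],Q[v,216])
E
```

```text
[0.4519 0.3195 0.0858]
172 [0.4445 0.3053 0.1444] [0.4527 0.3051 0.1443] [0.4606 0.312  0.142 ]
174 [0.4442 0.307  0.1396] [0.4524 0.3067 0.1395] [ 0.4965 -0.5716  0.4068]
176 [0.4439 0.308  0.135 ] [0.4522 0.3074 0.135 ] [0.4601 0.3157 0.1322]
178 [0.4438 0.307  0.131 ] [0.4521 0.3055 0.1312] [0.4601 0.3114 0.1292]
180 [0.4434 0.3098 0.1258] [0.4519 0.3062 0.1267] [0.4598 0.3125 0.1244]
182 [0.443  0.3128 0.1205] [0.4513 0.3127 0.1202] [0.4445 0.6757 0.0022]
184 [0.4218 0.6586 0.0024] [0.4334 0.6587 0.002 ] [ 0.4447  0.6639 -0.0001]
186 [0.4223 0.645  0.0008] [0.434  0.6405 0.002 ] [0.4455 0.6393 0.002 ]
188 [0.4232 0.6257 0.0013] [0.4345 0.6267 0.0006] [0.4461 0.6196 0.0026]
190 [0.424  0.6091 0.001 ] [0.4352 0.608  0.001 ] [0.4464 0.6057 0.0015]
192 [0.4249 0.5891 0.002 ] [0.4359 0.5899 0.0014] [0.4469 0.5894 0.0012]
```

Emit:
{"method": "step_arm", "body": {"linear": [[-0.001,0,0.008],[-0.001,0,0.016],[-0.001,0,0.022],[-0.001,0,0.026],[-0.001,0,0.028],[-0.001,0,0.028]], "twist": [[0,0,0],[0,0,0],[0,0,0],[0,0,0],[0,0,0],[0,0,0]], "hand": [0,0,0,0,0,0]}}

```text
time: 6.68
position: [0.4527, 0.3193, 0.0575]
ee_rot: [-180.0, -0.1, 178.2]
wrist_force: [-0.3, 0.1, 0.0]
width: 0.0
finger_force: 0.0
```

Emit:
{"method": "step_arm", "body": {"linear": [[0,0,0.001],[0,0,0.002],[0,0,0.003],[0,0,0.004],[0,0,0.004]], "twist": [[0,0,0],[0,0,0],[0,0,0],[0,0,0],[0,0,0]], "hand": [0,0,0,0,0]}}

```text
time: 7.1
position: [0.4532, 0.3196, 0.0543]
ee_rot: [180.0, -0.0, 178.2]
wrist_force: [-0.5, -0.3, 0.4]
width: 0.0
finger_force: 0.0
```

```bash
python3 - <<'E'
from h import *
s=snap('side'); np.set_printoptions(precision=4,suppress=True); Q=cloud(s)
cv2.imwrite('pics/s3.png',cv2.resize(s['color'][130:260,150:300,::-1],None,fx=4,fy=4,interpolation=cv2.INTER_CUBIC))
o=readout.observe();print(o['position'],o['wrist_force'])
for v in range(188,208,2): print(v,Q[v,206],Q[v,212],Q[v,216])
E
```

```text
[0.4532 0.3197 0.0544] [-0.1111 -0.431  -0.0924]
188 [0.4177 0.6246 0.0018] [0.4512 0.3041 0.1099] [0.4591 0.3136 0.1065]
190 [0.4183 0.6102 0.0008] [0.4506 0.3116 0.103 ] [0.4589 0.3121 0.1025]
192 [0.4193 0.5907 0.0016] [0.4508 0.3032 0.1015] [0.4587 0.3127 0.0979]
194 [0.4201 0.5756 0.0011] [0.4505 0.3064 0.0959] [0.4585 0.3128 0.0934]
196 [0.4211 0.5561 0.0023] [0.4499 0.3134 0.089 ] [0.4585 0.3101 0.0899]
198 [0.4264 0.473  0.0268] [0.4376 0.5434 0.0007] [0.458  0.3156 0.0834]
200 [0.4359 0.3281 0.075 ] [0.449  0.3238 0.0761] [0.4579 0.3144 0.0793]
202 [0.4364 0.3168 0.0746] [0.4493 0.3143 0.0751] [0.4579 0.3116 0.0759]
204 [0.4368 0.3075 0.0736] [0.4494 0.3077 0.0731] [0.4579 0.3052 0.0738]
206 [0.4367 0.3064 0.0695] [0.4493 0.3062 0.0691] [0.4576 0.3081 0.0681]
```

View pics/s3.png

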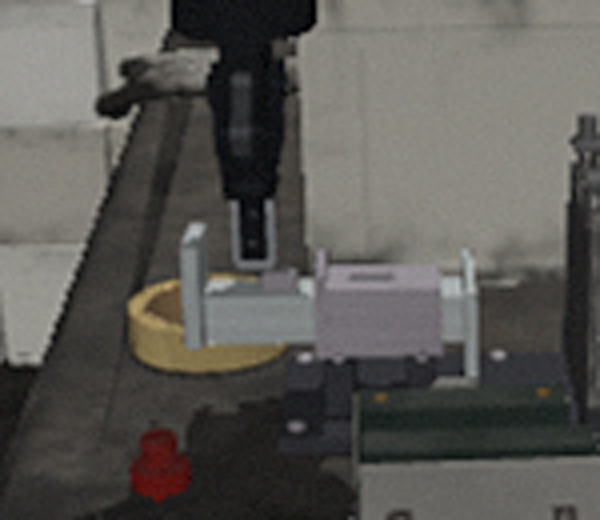

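The finger tip at s3(252,266) is just over the rear third of the button (262-298), and the mouth is at s3(316). I'll shift forward 2 mm and feel downward.

Emit:
{"method": "step_arm", "body": {"linear": [[-0.002,0,0],[-0.002,0,0.001],[-0.002,0,0.002],[-0.002,0,0.003],[-0.002,0,0.004],[-0.002,0,0.004],[-0.002,0,0.004]], "twist": [[0,0,0],[0,0,0],[0,0,0],[0,0,0],[0,0,0],[0,0,0],[0,0,0]], "hand": [0,0,0,0,0,0,0]}}

```text
time: 7.73
position: [0.4552, 0.3196, 0.0505]
ee_rot: [180.0, -0.0, 178.2]
wrist_force: [-0.4, -0.3, 1.4]
width: -0.003
finger_force: 0.6
```

Emit:
{"method": "step_arm", "body": {"linear": [[0,0,0.001],[0,0,0.002],[0,0,0.003],[0,0,0.003],[0,0,0.003]], "twist": [[0,0,0],[0,0,0],[0,0,0],[0,0,0],[0,0,0]], "hand": [0,0,0,0,0]}}

```text
time: 8.15
position: [0.4553, 0.3196, 0.0476]
ee_rot: [180.0, -0.0, 178.2]
wrist_force: [-0.7, -1.7, 3.9]
width: -0.002
finger_force: 2.1
```

Emit:
{"method": "step_arm", "body": {"linear": [[0,0,0.001],[0,0,0.002],[0,0,0.003],[0,0,0.003],[0,0,0.003]], "twist": [[0,0,0],[0,0,0],[0,0,0],[0,0,0],[0,0,0]], "hand": [0,0,0,0,0]}}

```text
time: 8.57
position: [0.4553, 0.3196, 0.0446]
ee_rot: [180.0, -0.0, 178.2]
wrist_force: [-1.1, -1.0, 6.1]
width: 0.004
finger_force: 3.0
```

Emit:
{"method": "step_arm", "body": {"linear": [[0,0,0.001],[0,0,0.002],[0,0,0.003],[0,0,0.003],[0,0,0.003]], "twist": [[0,0,0],[0,0,0],[0,0,0],[0,0,0],[0,0,0]], "hand": [0,0,0,0,0]}}

```text
time: 8.98
position: [0.4556, 0.3196, 0.0419]
ee_rot: [180.0, 0.0, 178.2]
wrist_force: [-1.8, -1.2, 6.8]
width: 0.006
finger_force: 3.7
```

Emit:
{"method": "step_arm", "body": {"linear": [[0,0,0.0005],[0,0,0.001],[0,0,0.001]], "twist": [[0,0,0],[0,0,0],[0,0,0]], "hand": [0,0,0]}}

```text
time: 9.23
position: [0.4561, 0.3196, 0.0414]
ee_rot: [180.0, 0.1, 178.2]
wrist_force: [-1.2, -3.6, 9.2]
width: -0.001
finger_force: 4.6
```

Emit:
{"method": "step_arm", "body": {"linear": [[0,0,0.0005],[0,0,0.001],[0,0,0.001]], "twist": [[0,0,0],[0,0,0],[0,0,0]], "hand": [0,0,0]}}

```text
time: 9.48
position: [0.4568, 0.3196, 0.0414]
ee_rot: [179.9, 0.2, 178.2]
wrist_force: [-1.3, -2.8, 12.4]
width: -0.001
finger_force: 6.7
```

Emit:
{"method": "step_arm", "body": {"linear": [[-0.001,0,0.0005],[-0.003,0,0.001],[-0.005,0,0.001],[-0.006,0,0.001],[-0.007,0,0.001],[-0.008,0,0.001],[-0.008,0,0.001]], "twist": [[0,0,0],[0,0,0],[0,0,0],[0,0,0],[0,0,0],[0,0,0],[0,0,0]], "hand": [0,0,0,0,0,0,0]}}

```text
time: 10.07
position: [0.4657, 0.3193, 0.0414]
ee_rot: [179.9, 0.3, 178.2]
wrist_force: [-1.9, -4.3, 16.8]
width: 0.004
finger_force: 8.7
```

```bash
cat >> h.py <<'E'
def plate():
    # end plate back/front face columns in the side view, against sleeve edge (fixed)
    s=snap('side'); g=s['color'].astype(float).mean(-1)
    b=s['color'].min(-1)
    return s,b
E
python3 - <<'E'
from h import *
s=snap('side'); np.set_printoptions(precision=4,suppress=True,linewidth=200)
S0=dict(np.load('side0.npz'))
for n,t in(('0',S0),('now',s)):
    print(n,t['color'][192:196,190:206].mean((0,2)).round(),[ray(t,u,194,.094)[0] for u in (196,200)])
o=readout.observe();print(o['position'],o['wrist_force'])
cv2.imwrite('pics/s4.png',cv2.resize(s['color'][130:260,150:300,::-1],None,fx=4,fy=4,interpolation=cv2.INTER_CUBIC))
E
```

```text
0 [ 59.  60.  60.  58.  68. 112. 135. 133. 130.  97.  73.  74.  69.  65.  65.  64.] [np.float64(0.41646809609586777), np.float64(0.4249092062139835)]
now [ 63.  63.  64.  64.  66.  66.  67.  68.  65.  74. 113. 128. 130. 129.  99.  77.] [np.float64(0.41646809609586777), np.float64(0.4249092062139835)]
[0.4658 0.3193 0.0414] [-0.8388 -5.3971 17.6151]
```

Emit:
{"method": "step_arm", "body": {"linear": [[-0.001,0,0],[-0.002,0,0],[-0.003,0,0],[-0.004,0,0],[-0.005,0,0],[-0.005,0,0],[-0.005,0,0]], "twist": [[0,0,0],[0,0,0],[0,0,0],[0,0,0],[0,0,0],[0,0,0],[0,0,0]], "hand": [0,0,0,0,0,0,0]}}

```text
time: 10.7
position: [0.4707, 0.3191, 0.0414]
ee_rot: [179.9, 0.3, 178.2]
wrist_force: [-1.4, -5.1, 17.4]
width: -0.004
finger_force: 8.6
```

```bash
python3 - <<'E'
from h import *
s=snap('side'); np.set_printoptions(precision=4,suppress=True,linewidth=200)
t=s; print(t['color'][192:196,195:211].mean((0,2)).round())
o=readout.observe();print(o['position'],o['wrist_force'])
cv2.imwrite('pics/s5.png',cv2.resize(s['color'][130:260,150:300,::-1],None,fx=4,fy=4,interpolation=cv2.INTER_CUBIC))
E
```

```text
[ 65.  67.  68.  67.  69.  67.  62. 101. 127. 129. 127. 104.  82.  77.  66.  59.]
[0.4707 0.319  0.0414] [-1.3605 -4.6784 17.4357]
```

View pics/s5.png

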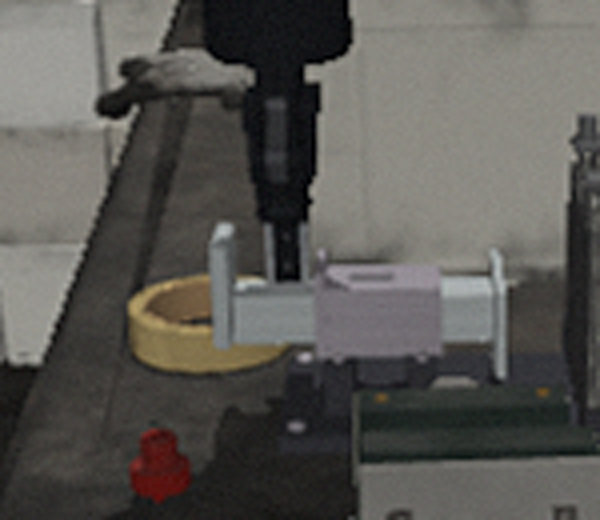

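The finger (front edge at s5(309)) holds the button flush, with its front already under the mouth at s5(316). I'll go 1.5 mm more, then lift off.

Emit:
{"method": "step_arm", "body": {"linear": [[-0.0008,0,0],[-0.0015,0,0],[-0.0015,0,0],[-0.0015,0,0],[-0.0015,0,0]], "twist": [[0,0,0],[0,0,0],[0,0,0],[0,0,0],[0,0,0]], "hand": [0,0,0,0,0]}}

```text
time: 11.17
position: [0.4722, 0.319, 0.0414]
ee_rot: [179.9, 0.3, 178.2]
wrist_force: [-1.7, -5.4, 17.2]
width: 0.003
finger_force: 8.6
```

Emit:
{"method": "step_arm", "body": {"linear": [[0,0,-0.003],[0,0,-0.006],[0,0,-0.01],[0,0,-0.02],[0,0,-0.04],[0,0,-0.06],[0,0,-0.07],[0,0,-0.07]], "twist": [[0,0,0],[0,0,0],[0,0,0],[0,0,0],[0,0,0],[0,0,0],[0,0,0],[0,0,0]], "hand": [0,0,0,0,0,0,0,0]}}

```text
time: 11.83
position: [0.4714, 0.3205, 0.1112]
ee_rot: [179.8, 0.2, 178.3]
wrist_force: [-0.6, 0.7, 0.5]
width: -0.002
finger_force: 0.0
```

```bash
python3 - <<'E'
from h import *
s=snap('side'); t=snap('top'); np.set_printoptions(precision=4,suppress=True,linewidth=200)
print(s['color'][192:196,195:212].mean((0,2)).round())
o=readout.observe();print(o['position'],o['ee_rot'],o['wrist_force'],o['joints'])
print(plan([.36,.3225,o['position'][2]],178.2))
a=cv2.resize(s['color'][150:250,180:270,::-1],None,fx=4,fy=4,interpolation=cv2.INTER_CUBIC); b=cv2.resize(t['color'][150:250,220:310,::-1],None,fx=4,fy=4,interpolation=cv2.INTER_CUBIC)
cv2.imwrite('pics/s6.png',np.hstack([a,b]))
E
```

```text
[ 67.  68.  67.  69.  68.  67.  67.  74. 117. 140. 132. 127.  98.  80.  73.  61.  61.]
[0.4697 0.3192 0.1082] [179.9655  -0.0039 178.2478] [ 0.0521  0.3345 -0.0145] [34.1827 24.406   1.6363 67.2132  0.0302 35.9349]
(array([ 0.1098, -0.0001,  0.    ]), array([ 0.0006, -0.0001,  0.0008]))
```

View pics/s6.png

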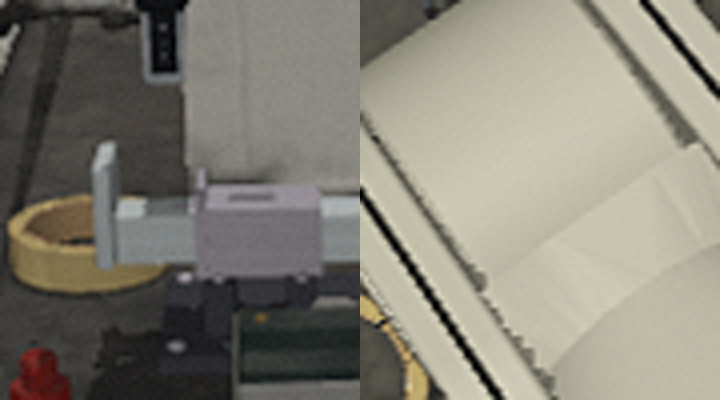

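The button stays flush under the sleeve, the rod hasn't moved back, and the end plate is at s6(105,205). Next I'll move behind the plate and down.

Emit:
{"method": "step_arm", "body": {"linear": [[0.015,0,0],[0.035,0,0],[0.055,0,0],[0.062,0,0],[0.062,0,0.02],[0.062,0,0.045],[0.062,0,0.065],[0.062,0,0.065]], "twist": [[0,0,0],[0,0,0],[0,0,0],[0,0,0],[0,0,0],[0,0,0],[0,0,0],[0,0,0]], "hand": [0,0,0,0,0,0,0,0]}}

```text
time: 12.6
position: [0.4045, 0.3184, 0.0385]
ee_rot: [-179.7, -0.4, 178.2]
wrist_force: [-0.4, -1.8, -0.9]
width: 0.004
finger_force: 0.0
```

Emit:
{"method": "step_arm", "body": {"linear": [[-0.003,0,0],[-0.006,0,0],[-0.009,0,0],[-0.011,0,0],[-0.011,0,0]], "twist": [[0,0,0],[0,0,0],[0,0,0],[0,0,0],[0,0,0]], "hand": [0,0,0,0,0]}}

```text
time: 13.02
position: [0.4203, 0.3213, 0.0445]
ee_rot: [179.9, 0.1, 178.2]
wrist_force: [-0.1, -0.3, 0.8]
width: 0.001
finger_force: 0.0
```

Emit:
{"method": "step_arm", "body": {"linear": [[-0.001,0,0],[-0.002,0,0],[-0.003,0,0],[-0.004,0,0],[-0.005,0,0],[-0.005,0,0]], "twist": [[0,0,0],[0,0,0],[0,0,0],[0,0,0],[0,0,0],[0,0,0]], "hand": [0,0,0,0,0,0]}}

```text
time: 13.52
position: [0.422, 0.3206, 0.0435]
ee_rot: [180.0, -0.2, 178.3]
wrist_force: [-5.0, -0.2, 5.2]
width: -0.004
finger_force: 2.7
```

Emit:
{"method": "step_arm", "body": {"linear": [[-0.001,0,-0.0005],[-0.002,0,-0.001],[-0.003,0,-0.001],[-0.003,0,-0.001]], "twist": [[0,0,0],[0,0,0],[0,0,0],[0,0,0]], "hand": [0,0,0,0]}}

```text
time: 13.85
position: [0.4241, 0.3205, 0.0436]
ee_rot: [180.0, -0.3, 178.3]
wrist_force: [-5.5, 1.3, -0.0]
width: 0.002
finger_force: 2.8
```

```bash
python3 - <<'E'
from h import *
s=snap('side'); np.set_printoptions(precision=4,suppress=True,linewidth=200)
print(s['color'][192:196,195:215].mean((0,2)).round())
o=readout.observe();print(o['position'],o['ee_rot'],o['wrist_force'])
cv2.imwrite('pics/s7.png',cv2.resize(s['color'][140:260,150:300,::-1],None,fx=4,fy=4,interpolation=cv2.INTER_CUBIC))
E
```

```text
[100.  58.  15.  20.  27.  26.  20.  15.  87. 119. 123. 129. 129. 114.  88.  76.  65.  58.  59.  60.]
[0.4241 0.3205 0.0436] [179.9967  -0.3019 178.3063] [-5.7325  0.7116 -0.1419]
```

Emit:
{"method": "step_arm", "body": {"linear": [[-0.002,0,0],[-0.005,0,0],[-0.008,0,0],[-0.011,0,0],[-0.014,0,0],[-0.017,0,0],[-0.02,0,0],[-0.022,0,0]], "twist": [[0,0,0],[0,0,0],[0,0,0],[0,0,0],[0,0,0],[0,0,0],[0,0,0],[0,0,0]], "hand": [0,0,0,0,0,0,0,0]}}

```text
time: 14.57
position: [0.4461, 0.3195, 0.0436]
ee_rot: [-180.0, -0.3, 178.3]
wrist_force: [-6.8, 1.5, 1.5]
width: 0.005
finger_force: 3.1
```

```bash
python3 - <<'E'
from h import *
s=snap('side'); np.set_printoptions(precision=4,suppress=True,linewidth=200)
print(s['color'][192:196,203:226].mean((0,2)).round())
o=readout.observe();print(o['position'],o['ee_rot'],o['wrist_force'])
E
```

```text
[ 66.  74. 108.  83.  22.  18.  25.  25.  22.  11.  65.  94. 113. 127. 130. 130.  99.  76.  70.  60.  63.  60.  58.]
[0.4466 0.3195 0.0436] [-179.9692   -0.2825  178.2823] [-5.7304 -0.724   0.2749]
```

Emit:
{"method": "step_arm", "body": {"linear": [[-0.001,0,0],[-0.002,0,0],[-0.003,0,0],[-0.004,0,0],[-0.004,0,0]], "twist": [[0,0,0],[0,0,0],[0,0,0],[0,0,0],[0,0,0]], "hand": [0,0,0,0,0]}}

```text
time: 15.03
position: [0.4522, 0.3194, 0.0439]
ee_rot: [-180.0, -0.1, 178.3]
wrist_force: [-1.9, 0.6, -1.8]
width: 0.002
finger_force: 0.7
```

Emit:
{"method": "step_arm", "body": {"linear": [[-0.0005,0,0],[-0.001,0,0],[-0.001,0,0],[-0.001,0,0]], "twist": [[0,0,0],[0,0,0],[0,0,0],[0,0,0]], "hand": [0,0,0,0]}}

```text
time: 15.37
position: [0.4539, 0.3196, 0.0443]
ee_rot: [180.0, -0.0, 178.2]
wrist_force: [-1.9, -0.2, -0.8]
width: 0.001
finger_force: 0.7
```

Emit:
{"method": "step_arm", "body": {"linear": [[-0.0005,0,0],[-0.001,0,0],[-0.001,0,0],[-0.001,0,0]], "twist": [[0,0,0],[0,0,0],[0,0,0],[0,0,0]], "hand": [0,0,0,0]}}

```text
time: 15.7
position: [0.4549, 0.3196, 0.0444]
ee_rot: [180.0, -0.0, 178.2]
wrist_force: [-1.6, -0.8, 0.0]
width: 0.001
finger_force: 0.6
```

Emit:
{"method": "step_arm", "body": {"linear": [[0.003,0,0],[0.01,0,0],[0.02,0,0],[0.03,0,0],[0.04,0,0],[0.04,0,-0.02],[0.04,0,-0.05],[0.04,0,-0.05]], "twist": [[0,0,0],[0,0,0],[0,0,0],[0,0,0],[0,0,0],[0,0,0],[0,0,0],[0,0,0]], "hand": [0,0,0,0,0,0,0,0]}}

```text
time: 16.37
position: [0.4165, 0.3232, 0.0996]
ee_rot: [179.7, 0.4, 178.3]
wrist_force: [0.8, -0.0, 1.1]
width: -0.003
finger_force: 0.0
```

Emit:
{"method": "step_arm", "body": {"linear": [[0,0,0],[0,0,0],[0,0,0],[0,0,0]], "twist": [[0,0,0],[0,0,0],[0,0,0],[0,0,0]], "hand": [0,0,0,0]}}

```text
time: 16.7
position: [0.4138, 0.3202, 0.0933]
ee_rot: [-179.9, -0.1, 178.2]
wrist_force: [-0.6, 0.7, -0.5]
width: 0.001
finger_force: 0.0
```

```bash
python3 - <<'E'
from h import *
s=snap('side'); np.set_printoptions(precision=4,suppress=True,linewidth=200)
print(s['color'][192:196,210:226].mean((0,2)).round()); Q=cloud(s)
print(Q[190:204,240:246,2].max(1))
o=readout.observe();print(o['position'],o['wrist_force'])
cv2.imwrite('pics/s8.png',cv2.resize(s['color'][160:250,170:290,::-1],None,fx=5,fy=5,interpolation=cv2.INTER_CUBIC))
E
```

```text
[ 61.  59.  59.  60.  60.  60.  61.  58.  50. 102. 132. 132. 134. 108.  78.  64.]
[0.0333 0.0309 0.0276 0.0252 0.0224 0.0201 0.0811 0.0851 0.0833 0.0815 0.0812 0.0811 0.0806 0.0778]
[0.4139 0.3203 0.0933] [0.0081 1.0778 1.5547]
```

View pics/s8.png

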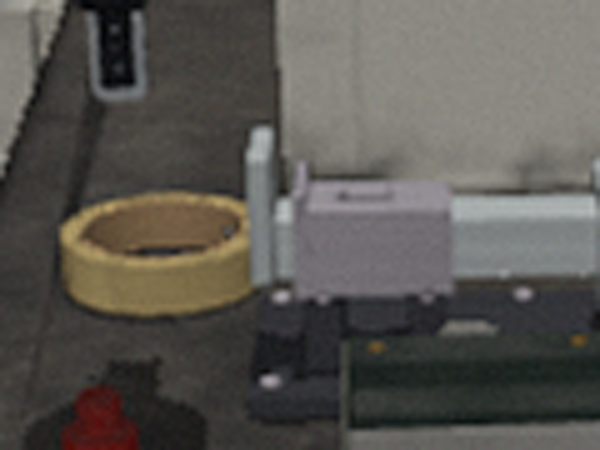

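The button fills the hole at s8(365,195), and the end plate at s8(258,205) has moved about 50 mm. I'll check the hole height numerically from above, if it's visible, then hand in.

```bash
python3 - <<'E'
from h import *
np.set_printoptions(precision=1,suppress=True,linewidth=200)
t=snap('top'); P=cloud(t); print(P[194:204,260:268,2]*1000)
s=snap('side'); S0=dict(np.load('side0.npz')); g=lambda s:s['color'][194:203,234:252].mean(-1).round(); print(g(S0)); print(g(s))
Q=cloud(s); print(Q[195:202,234:252,2]*1000)
E
```

```text
[[547.2 548.5 550.6 552.8 553.5 555.1 557.7 557.5]
 [549.4 551.3 550.8 552.8 555.4 557.5 558.  559.6]
 [551.3 552.7 554.6 555.4 557.3 557.5 559.8 561.4]
 [552.9 554.9 556.2 556.6 557.9 558.5 560.5 561.5]
 [553.7 555.7 555.9 557.8 558.  927.1 562.7 560.3]
 [556.4 558.5 556.2 559.3 559.8 560.3 560.8 562.8]
 [554.2 556.6 560.4 559.9 561.2 562.1 562.1 563.2]
 [550.4 558.4 559.7 560.6 561.7 562.8 563.2 563.4]
 [537.5 552.1 559.5 561.8 562.1 563.3 563.6 564.5]
 [550.1 541.2 554.1 561.3 562.2 564.2 565.2 565. ]]
[[ 90.  86.  87.  88.  83.  82.  89.  84.  81.  81.  78.  78.  84.  90. 101.  99. 108. 113.]
 [ 62.  60.  62.  58.  53.  51.  52.  55.  57.  55.  58.  68.  72.  86.  94. 103. 109. 118.]
 [116. 114. 116. 117. 117. 116. 119. 120. 118. 117. 120. 124. 122. 122. 125. 128. 135. 134.]
 [142. 143. 144. 145. 144. 143. 145. 146. 143. 145. 143. 142. 138. 135. 139. 140. 141. 142.]
 [141. 143. 140. 129. 118. 118. 120. 115. 118. 119. 120. 116. 117. 109. 123. 137. 139. 141.]
 [137. 139. 132. 107.  95.  99.  95. 102.  97.  98.  97.  95.  95.  98. 118. 136. 143. 138.]
 [142. 143. 140. 127. 127. 125.
[... 1038 characters left out ...]
. 125. 128. 123. 129. 125. 120. 121. 129. 121.]]
[[19.4 19.3 20.5 18.4 20.3 18.  19.5 18.1 17.6 18.1 17.5 18.8 19.  18.7 17.7 18.4 17.2 17.4]
 [80.7 80.9 81.2 80.3 79.9 80.3 80.5 79.8 80.9 81.  80.8 80.9 80.2 81.1 80.6 80.6 80.  80.4]
 [80.4 80.7 80.5 80.6 80.1 85.1 84.2 84.9 84.1 83.5 84.2 84.2 84.6 82.3 81.5 81.1 80.4 79.6]
 [80.4 80.8 80.8 78.2 82.5 83.1 82.9 82.8 83.4 83.8 83.5 83.  83.  82.4 80.4 80.8 80.4 81.3]
 [80.1 79.8 80.2 76.4 80.2 80.9 80.  81.6 81.6 80.4 80.8 81.2 81.1 80.3 80.6 81.  80.3 79.7]
 [80.9 80.9 80.7 81.1 80.3 80.2 80.7 80.8 81.3 80.6 80.4 80.5 80.8 80.6 80.4 79.9 80.  80.6]
 [80.1 80.3 80.7 80.8 80.9 81.5 80.7 80.7 80.6 80.3 81.1 81.3 80.3 80.3 80.4 80.9 80.6 80.7]]
```

```bash
python3 -c "
from plant import workorder
print(workorder.job_done())"
```

```text
the job is handed in; nothing more can be done
None
```

The job is handed in (no verdict returned): the button stands about 4 mm above the sleeve top in its hole, the rod is pushed in about 61 mm by camera estimate (60 ± 3 asked), the tool is clear, and wrist force readings stayed below about 20 N; the bystanders' positions were not re-measured.

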